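Close the battery compartment of a data logger

ROBOT

A 6-joint arm with a two-finger parallel gripper is mounted at the origin on a cart in front of the work surface, level with it; the furniture and walls round the work are solid. World frame = base frame: x ahead of the robot, y to its left, z up, the work surface at z = 0. Lengths are in m, angles in rad, forces in N, time in s.
With the tool pointing down it reaches from about 0.375 to 0.9 m from the base axis. Payload 3.1 kg.
Tool frame: the origin (TCP) lies where the fingers leave the gripper's body, on its centre line; the fingertips stand 70 mm ahead of it and the grasp point (between the pads) lies 51 mm ahead of it; z points along the fingers, y is the line along which they close (so a half turn about z gives the same grasp; the last joint's range is limited). The gripper opens to 87 mm and grips with 3 to 60 N. Pads are 19 mm wide; open, the fingers measure 117 mm over their backs; the gripper's body (75 mm by 190 mm) begins 51 mm behind the grasp point.
Start: joints at [-1.367, 0.527, 1.433, -0, 1.181, -0.178], TCP at [0.233, -0.58, 0.292] pointing down, gripper open.
Joint ranges: [-3.08, 3.08], [-0.75, 2.2], [0.22, 2.44], [-1.43, 4.57], [0, 2.65], [-2.85, 2.85]. Speed limits (rad/s): [2.79, 2.79, 3.14, 3.14, 3.14, 3.14].

INTERFACE

Orientations are given as a unit quaternion [x, y, z, w].
In Python, from rig import robot gives the robot as it stands.
- The arm moves only by the tool send_rows, never from a script. Its argument "deltas" is text: rows parted by semicolons, each of 7 numbers parted by spaces: the shift along the tool's x, y, z in mm, then the turn, a rotation vector about the tool's x, y, z in degrees, then the opening, from 0 (shut) to 1 (fully open). A call has 1 to 10 rows; each row shifts and turns the commanded pose from where the row before left it, along the tool's axes as they then stand; what a row does not reach is not made up. A row lasts 1/8 s, in which the tool goes at most 62.5 mm and 10.7 degrees, less where a joint would pass 70% of its speed; a pose out of reach is approached as far as the arm can. A call is refused whole if a number of a shift passes 62.5 or a number of a turn 10.7, either way. A call with a gripper value outside its range is refused whole. The fingers move at their own pace and stop on an object; "newtons" is the grip in N (left out, the last holds). Time passes only in rows, so rows that do not move let the fingers close. It gives the time, the measured TCP pose, the force, the opening and the grip force at its end, in the units of the state.
- robot.get_obs(): the state, without advancing time (a new reading comes with each control period).
- robot.camera(name): name is "scene" or "top"; returns a dict with "image" (384x512x3 uint8, red, green, blue), "depth" (384x512 float32, m along the optical axis (not along the pixel's ray), 0 where there is no reading), "fovy" (degrees; the focal length in pixels is half the picture's height over the tangent of half this angle, whatever the lens; pixels are square), "cx", "cy" (the principal point, pixels), "k1" (the pictures are not rectified: a ray, as slopes to the right and down, at radius r is drawn at 1 + k1 r^2 times it, then the intrinsics apply), "rvec" (rotation vector, rad) and "tvec" (3), from world to camera coordinates, as OpenCV has them. Camera axes: x right, y down, z forward; pixel columns grow to the right and rows downward; lengths in m; the calibration is good to about 2 mm. A picture is of the moment at which its call begins.
- robot.hand_in(): hands the job in; it is judged then, once.
Trained networks look in the newest picture that a camera, given by its name, has taken for a name from the list of things; names that differ only in an ending like _2 or _b are one class to them, and where a whole thing is asked for, a point or a joint stands for the part that bears it (a point fixed in the world has none). Each returns a list of dicts, best first, with "p" (0 to 1); they miss things now and then, are a little off and sometimes report something else, mostly with a low value. They report only what shows in the picture. A call takes as long as a camera call. They do not tell look-alikes from the thing itself.
- robot.find_in(camera, thing): "box" ([left, top, right, bottom] in pixels, round what is visible of it).
- robot.cut_out(camera, thing): "region" (384x512 bool, what is visible of it) and "box" ([left, top, right, bottom] in pixels, round what is visible of it).
The state is a dict: "time": time; "q": joint angles; "joint_velocities": joint speeds; "joint_torque": joint torques, N m; "position": TCP position; "tool_rot": TCP orientation; "ft_force": force on the tool from outside, world axes, zero at the start; "moment": the same for the moment, N m; "grip_width": finger opening in m; "grip_force": force on a finger pad.
Only numpy, scipy, OpenCV 4.12 (cv2) and the standard library are available. Lean on these libraries where they do the work, as an engineer would, in place of code of your own. Each camera call takes 0.05 s, during which the arm holds its last target. There are 200 camera calls.

TASK

Put the yellow battery cover back on the grey data logger: hook the cover's tongue under the bar at the slot end of the compartment and push it fully home by feel, then pivot the other end down until the red catch snaps over it and the cover lies flat. Work gently, without forcing the cover against the logger, and leave the timer, the strip box and the marker where they are.

Things in the scene. Friction and masses are not known exactly. Their poses are not given: they have to be found in the camera images.
- logger: Grey instrument case, fixed, 172 (x) x 100 (y) x 50 mm, open on top, with a screwed-in battery tray holding three green cells. Origin: centre of the case's underside, on the bench; z up; x points from the slot end (round sockets on its end face) to the red catch end. The tray sits up to 10 mm either way along x from its drawn place, differing each time; this pose does not show it.
- front_ledge (a point): Centre of the tray's flat ledge beside the slot, top face, as drawn: logger (-32, 0, 41) mm; really up to 10 mm off along x, like the whole tray. Ledge x -46 to -18. The closed cover lies on it and on one at x +38 to +46, also z 41. Tray opening as drawn: x -46 to +46, y -32 to +32, rims z 45, floor z 26. Axes as the logger's.
- slot_mouth (a point): Middle of the slot's mouth in the tray as drawn: logger (-47, 0, 43.75) mm; really up to 10 mm off along x. The slot opens toward +x, is 44 mm wide in y and runs from x -46 to its back wall at x -56 (as drawn); floor z 36, 5 mm below the ledge. Its roof (z 46.5) is the underside of a bar 4 mm thick over x -69 to -47. Axes as the logger's.
- catch (a joint): Red sprung catch on the tray, slides along x: 0 = forward at rest (also when latched), to 0.007 m pushed back. Its nose, 18 mm wide at y 0, has a flat underside at z 45.5 and a sloped front from x +42.5 at z 47 to x +47 at z 54 mm (as drawn; moves with the tray). The cover's rear edge coming down pushes it back 3 to 4 mm, then it springs over it; pressing takes about 4 to 9 N.
- cover_grip (a point): Loose yellow cover, about 60 g: centre of its grip fin, 18 mm above the cover's underside, which lies on the bench at the start. Axes: z up from the plate, x from tongue to rear edge. Fin: 36 mm along x, 12 mm thick in y, 28 mm high (z -14 to +14 from here). Plate from here: x -35 to +53, 60 mm wide, top at z -14, underside at z -18.
- cover_tongue (a point): Middle of the tongue's tip edge on the yellow cover, 47 mm along -x and 16.5 mm below cover_grip. The tongue is 12 mm long, 40 mm wide, 3 mm thick, flush with the underside of the 4 mm plate. Closed, the tip lies in the slot 0 to 2 mm from its back wall, at logger z 42.5 mm.
- cover_press (a point): Middle of the press area (black lines) on the cover's top between fin and rear edge, 36 mm along +x and 14 mm below cover_grip. Closed, it is at logger z 45 mm. The rear edge is 17 mm further along +x; its last 6 mm are 3 mm thick, a step for the catch.
- timer: White lab timer lying behind the work, 66 x 62 x 14 mm, bystander. Origin: centre of its underside.
- strip_box: White box with a rainbow strip, 38 x 82 x 20 mm, bystander. Origin: centre of its underside.
- marker: White marker pen with blue cap, 128 mm long, 16 mm thick, bystander. Origin: underside at its middle; it lies along its own y.
There are look-alikes about, which are no part of the job. Of the things shaped like the part that bears cover_grip, the yellow one is meant.

How it is judged:
On the way:
1. the tongue is down at the slot end of the compartment with the cover tilted up at the catch end (x of cover_tongue in the frame of logger below -0.043 m and z of cover_tongue in the frame of logger between 0.034 and 0.046 m and angle between the z axis of cover_grip and the z axis of logger, either way round above 0.08 rad), for 0.1 s.
At the end, for the whole second after the job is handed in: The cover lies flat in the compartment (within 0.03 rad of the logger's top, press area within 1.5 mm above and 2 mm below flush), its tongue is in the slot (tip at logger x -42 to -68 mm, wherever the tray sits), the red catch has sprung forward over it (within 1.5 mm of rest) (x of cover_tongue in the frame of logger between -0.068 and -0.042 m and z of cover_tongue in the frame of logger below 0.0455 m and z of cover_press in the frame of logger between 0.043 and 0.0465 m and angle between the z axis of cover_grip and the z axis of logger, either way round below 0.03 rad and value of joint catch below 0.0015 m); the robot touches nothing.
It fails at once if the cover is forced against the logger with more than 28 N (contact force between cover and logger above 28 N).
It fails at once if the robot itself presses on the logger with more than 28 N (contact force between the arm and logger above 28 N).
It fails at once if the timer is moved by more than 20 mm (distance of timer from where it was at the start of the episode above 0.02 m).
It fails at once if the strip box is moved by more than 20 mm (distance of strip_box from where it was at the start of the episode above 0.02 m).
It fails at once if the marker is moved by more than 20 mm (distance of marker from where it was at the start of the episode above 0.02 m).
It also fails if it takes over 64 s, if anything falls off the work surface, if the arm or the gripper's body presses on something with over 40 N, if the wrist force passes 120 N, or if a joint passes its speed limit or range.

## Working session

There is one attempt and no reset: what is moved stays moved. The work goes in short steps, Python scripts to look and compute and a tool call to move; the robot and the scene stay as the last step left them, time stands still between calls to the robot, and variables do not carry over. Pictures are saved under pics/ and viewed, at most 10 in all, crops included, and the job is handed in when it is done.

Besides the shell and the picture viewer there is one more tool, called as a command line: name --argument value ..., lists and objects as JSON in quotes. send_rows: Moves the arm, as the interface text tells. Its arguments: {"type":"object","properties":{"deltas":{"type":"string"},"newtons":{"type":"number"}},"required":["deltas"]}

```bash
mkdir -p pics
cat > h.py <<'E'
import numpy as np, cv2
from rig import robot
from scipy.spatial.transform import Rotation as R
def K(c):
    f=c["image"].shape[0]/2/np.tan(np.radians(c["fovy"])/2)
    return f
def pts(c,mask=None):
    """world points (N,3) of pixels in mask + pixel idx"""
    H,W=c["depth"].shape; f=K(c)
    v,u=np.nonzero((c["depth"]>0)&(np.ones((H,W),bool) if mask is None else mask))
    d=c["depth"][v,u]
    Km=np.array([[f,0,c["cx"]],[0,f,c["cy"]],[0,0,1]])
    dist=np.array([c["k1"],0,0,0,0.])
    n=cv2.undistortPoints(np.stack([u,v],1).astype(np.float64)[:,None],Km,dist)[:,0]
    P=np.c_[n*d[:,None],d]
    Rm=cv2.Rodrigues(np.array(c["rvec"],float))[0]
    return (P-np.array(c["tvec"]))@Rm, u, v
def proj(c,X):
    f=K(c);Km=np.array([[f,0,c["cx"]],[0,f,c["cy"]],[0,0,1]])
    return cv2.projectPoints(np.array(X,float).reshape(-1,3),np.array(c["rvec"],float),np.array(c["tvec"],float),Km,np.array([c["k1"],0,0,0,0.]))[0][:,0]
E
python3 - <<'E'
from h import *
for n in ("scene","top"):
    c=robot.camera(n); cv2.imwrite(f"pics/{n}0.png",cv2.resize(c["image"][:,:,::-1],(800,600)))
    print(n,c["fovy"],c["k1"],(-cv2.Rodrigues(np.array(c["rvec"]))[0].T@c["tvec"]).round(3))
    for t in ("logger","cover_grip","catch","timer","strip_box","marker"):
        for r in robot.cut_out(n,t)[:3]:
            P,u,v=pts(c,r["region"]); 
            print(t,round(r["p"],2),np.round(r["box"]),np.median(P,0).round(3),P.min(0).round(3),P.max(0).round(3),c["image"][r["region"]].mean(0).round())
E
```

```text
scene 42.325063302454055 -0.1934869224050209 [-0.171  0.735  0.624]
cover_grip 0.83 [206. 251. 251. 280.] [0.464 0.015 0.005] [ 0.431 -0.05  -0.002] [0.51  0.064 0.036] [ 52.  99. 192.]
cover_grip 0.66 [210. 222. 256. 243.] [ 0.55  -0.107  0.005] [ 0.504 -0.15   0.   ] [ 0.61  -0.071  0.036] [215. 206.  40.]
timer 0.63 [162. 212. 192. 232.] [ 0.713 -0.058  0.015] [ 0.686 -0.097 -0.002] [ 0.769 -0.034  0.019] [211. 214. 209.]
strip_box 0.7 [229. 186. 257. 197.] [ 0.686 -0.32   0.018] [ 0.657 -0.362  0.008] [ 0.72  -0.284  0.024] [215. 217. 210.]
top 49.36487655112318 -0.04293893001169622 [ 0.513 -0.254  1.061]
logger 0.69 [254. 171. 313. 249.] [ 0.537 -0.312  0.043] [ 0.446 -0.384 -0.003] [ 0.632 -0.244  0.058] [75. 80. 72.]
cover_grip 0.95 [347. 169. 386. 212.] [ 0.586 -0.518  0.004] [ 0.538 -0.57  -0.001] [ 0.64  -0.475  0.035] [ 29.  67. 142.]
cover_grip 0.87 [186. 189. 216. 229.] [ 0.558 -0.11   0.005] [ 0.506 -0.145 -0.002] [ 0.609 -0.071  0.037] [148. 143.  22.]
cover_grip 0.68 [135. 223. 177. 255.] [0.471 0.011 0.005] [ 0.434 -0.039 -0.002] [0.51  0.061 0.038] [ 32.  71. 143.]

[... 250 characters left out ...]
. 188. 215. 229.] [ 0.559 -0.11   0.005] [ 0.508 -0.143 -0.002] [ 0.609 -0.069  0.037] [148. 144.  20.]
timer 0.73 [224. 133. 272. 147.] [ 0.722 -0.226  0.015] [ 0.707 -0.287 -0.001] [ 0.74  -0.167  0.021] [105. 108. 126.]
timer 0.65 [171. 126. 197. 155.] [ 0.721 -0.065  0.015] [ 0.687 -0.096 -0.002] [ 0.755 -0.029  0.021] [142. 138. 132.]
timer 0.28 [256. 173. 312. 248.] [ 0.537 -0.312  0.043] [ 0.446 -0.379 -0.003] [ 0.632 -0.244  0.058] [74. 80. 72.]
strip_box 0.72 [269. 140. 301. 168.] [ 0.691 -0.326  0.02 ] [ 0.658 -0.371  0.006] [ 0.725 -0.284  0.027] [139. 135. 126.]
marker 0.78 [226. 133. 272. 148.] [ 0.722 -0.228  0.015] [ 0.707 -0.287 -0.001] [ 0.739 -0.169  0.021] [106. 109. 126.]
```

View pics/top0.png

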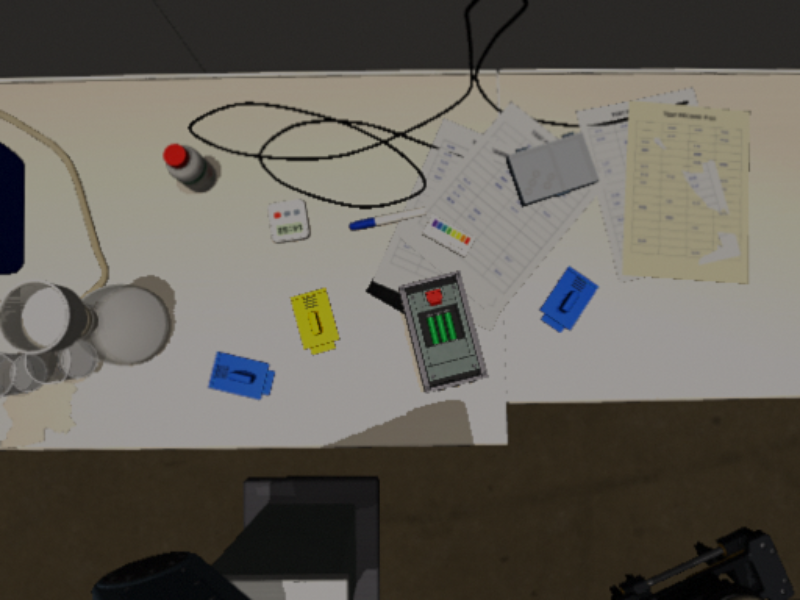

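Run:
```python
from h import *
c=robot.camera("top"); P,u,v=pts(c); I=c["image"][v,u].astype(int)
# logger: top rim points
m=(P[:,2]>.040)&(P[:,2]<.06)&(P[:,0]>.42)&(P[:,0]<.66)&(P[:,1]>-.41)&(P[:,1]<-.22)
r=cv2.minAreaRect((P[m][:,:2]*1000).astype(np.float32)); print("logger rect",r,np.percentile(P[m][:,2],[10,50,90]))
red=m&(I[:,0]>90)&(I[:,1]<60)&(I[:,2]<60); print("red",P[red].mean(0),P[red].min(0),P[red].max(0),red.sum())
y=(I[:,0]>100)&(I[:,1]>90)&(I[:,2]<70)&(P[:,1]<-.03)&(P[:,1]>-.18)&(P[:,0]>.47)&(P[:,0]<.65)
r=cv2.minAreaRect((P[y&(P[:,2]<.015)][:,:2]*1000).astype(np.float32)); print("cover rect",r)
f=y&(P[:,2]>.024); print("fin",cv2.minAreaRect((P[f][:,:2]*1000).astype(np.float32)),P[f].mean(0),f.sum())
crop=c["image"][150:270,170:330,::-1]; cv2.imwrite("pics/crop0.png",cv2.resize(crop,(800,600),interpolation=cv2.INTER_CUBIC))
```

```text
logger rect ((538.426513671875, -312.10687255859375), (172.12461853027344, 99.96310424804688), 13.517303466796875) [0.04147036 0.04496262 0.05122097]
red [ 0.59089948 -0.29956774  0.05138979] [ 0.57812462 -0.31023097  0.04593358] [ 0.60255185 -0.28590224  0.05810295] 88
cover rect ((557.6476440429688, -108.8461685180664), (100.7892074584961, 59.42757797241211), 15.053339004516602)
fin ((554.108642578125, -108.9421615600586), (35.38712692260742, 11.32435417175293), 15.44236946105957) [ 0.55415788 -0.10921926  0.03274398] 67
```

View pics/crop0.png

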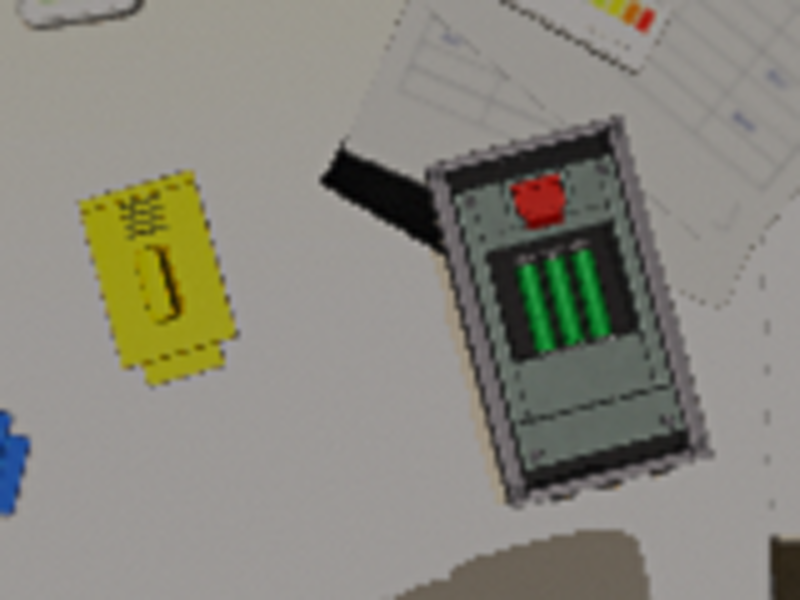

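The top view shows the yellow cover at about px (201,205), with its tongue toward the robot. The logger is at about px (283,210), with the red catch away from the robot. Both lie at a heading of roughly +14°. The blue look-alikes and the bystanders are clear of the work. Next I'll estimate the tray offset and plan the grasp.

```bash
cat >> h.py <<'E'
LOG=np.array([.5384,-.3121]); LH=np.radians(13.5)
LR=R.from_euler('z',LH); 
def tolog(P): return LR.inv().apply(np.atleast_2d(P)-np.r_[LOG,0])*1000
def down(h): # tool pointing down, tool x along heading h
    return R.from_matrix(np.c_[[np.cos(h),np.sin(h),0],[np.sin(h),-np.cos(h),0],[0,0,-1]])
def plan(p1,r1,o=None):
    o=o or robot.get_obs(); r0=R.from_quat(o["tool_rot"]); 
    d=r0.inv().apply(np.array(p1)-o["position"])*1000; rv=np.degrees((r0.inv()*r1).as_rotvec())
    n=max(np.abs(d).max()/50,np.abs(rv).max()/9); print("total shift(tool)",d.round(1),"turn",rv.round(2),"rows>=",n.round(1))
E
python3 - <<'E'
from h import *
c=robot.camera("top"); P,u,v=pts(c); L=tolog(P); I=c["image"][v,u].astype(int)
m=(abs(L[:,1])<18)&(abs(L[:,0])<90)&(L[:,2]>20)
for a in range(-86,88,4):
    k=m&(L[:,0]>=a)&(L[:,0]<a+4)
    if k.any(): print(a+2,np.median(L[k][:,2]).round(1),np.median(I[k],0))
red=(abs(L[:,1])<14)&(I[:,0]>80)&(I[:,1]<55)&(I[:,2]<60)&(abs(L[:,0])<90)
print(L[red].min(0),L[red].max(0),L[red].mean(0))
o=robot.get_obs(); print(R.from_quat(o["tool_rot"]).as_matrix().round(3),o["ft_force"],o["grip_width"])
h=np.radians(15.2)
for hh in (h,h+np.pi): plan([.5543,-.1093,.18],down(hh))
E
```

```text
-84 44.8 [112. 106. 108.]
-80 32.8 [36. 35. 35.]
-76 24.9 [32. 30. 29.]
-72 25.1 [36. 36. 34.]
-68 50.5 [ 94. 102.  95.]
-64 50.7 [ 96. 104.  97.]
-60 50.7 [ 95. 103.  96.]
-56 51.3 [ 94. 102.  95.]
-52 51.2 [ 94. 102.  96.]
-48 47.5 [70. 76. 71.]
-44 40.9 [ 96. 104.  97.]
-40 40.8 [ 96. 104.  97.]
-36 41.2 [ 96. 104.  97.]
-32 40.9 [ 97. 105.  98.]
-28 42.3 [ 96. 104.  97.]
-24 41.5 [ 96. 104.  97.]
-20 41.4 [92.  98.5 93.5]
-16 34.9 [29.5 86.  41. ]
-12 35.6 [16. 94. 30.]
-8 35.8 [ 17.5 107.5  35. ]
-4 36.5 [ 14. 105.  33.]
0 35.8 [15. 98. 30.]
4 36.3 [ 15.  108.5  36.5]
8 35.7 [16.  94.  29.5]
12 36.4 [14.  96.5 31.5]
16 36.2 [ 17.  104.5  34. ]
20 36.1 [ 15. 101.  33.]
24 35.9 [18.5 97.  36.5]
28 29.3 [51.5 56.5 49. ]
32 26.8 [36.5 34.5 34. ]
36 27.3 [36.  37.5 35.5]
40 42.2 [ 94. 101.  94.]
44 48.2 [94. 37. 32.]
48 50.4 [106.   47.5  43. ]
52 50.5 [156.5  35.   30. ]
56 50.0 [159.5  34.   27.5]
60 49.3 [131.  30.  24.]
64 50.6 [119.5  47.   42. ]
68 44.9 [83. 90. 84.]
72 24.3 [31. 32. 31.]
76 26.0 [29. 28. 27.]
80 30.7 [39.  36.5 36.5]
84 44.0 [107.5 102.5 104. ]
88 41.4 [117. 113. 110.]
[ 41.62709239 -11.47345138  38.69182139] [65.09660971 11.74210996 57.33931087] [53.8569468   0.22550428 51.24070332]
[[ 0.928  0.373 -0.   ]
 [ 0.373 -0.928 -0.   ]
 [-0.     0.    -1.   ]] [-0.4605402  -0.0633789   0.01944449] 0.0871230990756046
total shift(tool) [ 473.6 -317.   112.2] turn [0.   0.   6.67] rows>= 9.5
total shift(tool) [ 473.6 -317.   112.2] turn [  -0.      0.   -173.33] rows>= 19.3
```

The tray sits within about 1 mm of its drawn place. Moving to above the cover.

send_rows --deltas "47 -32 11 0 0 0 1;47 -32 11 0 0 0 1;47 -32 11 0 0 0 1;47 -32 11 0 0 0 1;47 -32 11 0 0 0 1;47 -32 11 0 0 0 1;47 -32 11 0 0 0 1;47 -32 11 0 0 0 1;47 -32 11 0 0 0 0.6;50 -29 13 0 0 6.7 0.6" --newtons 25

```text
time: 2.05
position: [0.5548, -0.108, 0.1802]
tool_rot: [0.991, 0.13, 0.0, 0.0]
ft_force: [0.6, -0.5, 0.6]
grip_width: 0.0738
grip_force: 0.0
```

Run:
```python
from h import *
plan([.5543,-.1093,.0775],down(np.radians(15.2)))
c=robot.camera("scene"); cv2.imwrite("pics/s1.png",cv2.resize(c["image"][150:330,130:370,::-1],(800,600)))
```

```text
total shift(tool) [ -0.9   1.1 102.7] turn [ 0.03 -0.03 -0.2 ] rows>= 2.1
```

View pics/s1.png

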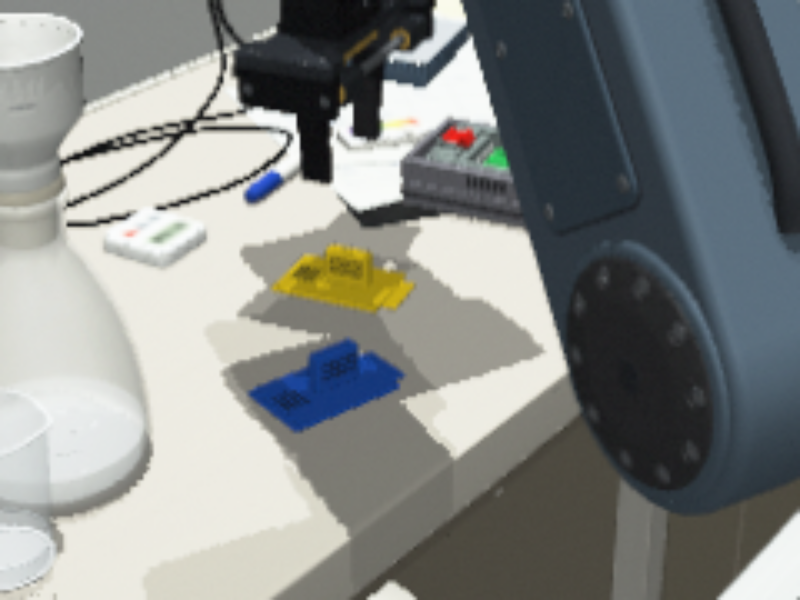

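The gripper is above the yellow cover, at about (350,270) in the enlarged scene crop, with the fingers astride the fin. Descend and grasp.

send_rows --deltas "-0.9 1.1 40 0 0 -0.2 0.6;0 0 40 0 0 0 0.5;0 0 18 0 0 0 0.5;0 0 4.7 0 0 0 0.4;0 0 0 0 0 0 0.4;0 0 0 0 0 0 0;0 0 0 0 0 0 0;0 0 0 0 0 0 0;0 0 0 0 0 0 0;0 0 0 0 0 0 0" --newtons 25

```text
time: 3.35
position: [0.5535, -0.111, 0.0782]
tool_rot: [0.991, 0.134, 0.0, 0.0]
ft_force: [-1.5, -0.6, 5.4]
grip_width: 0.0115
grip_force: 25.0
```

send_rows --deltas "0 0 -10 0 0 0 0;0 0 -30 0 0 0 0;0 0 -40 0 0 0 0;0 0 -20 0 0 0 0;0 0 0 0 0 0 0;0 0 0 0 0 0 0;0 0 0 0 0 0 0"

```text
time: 4.22
position: [0.5524, -0.1106, 0.1763]
tool_rot: [0.991, 0.134, -0.001, -0.001]
ft_force: [0.9, 1.3, -0.8]
grip_width: 0.0118
grip_force: 25.0
```

Run:
```python
from h import *
o=robot.get_obs(); print(o["ft_force"],o["moment"],o["position"],o["q"])
T=R.from_quat(o["tool_rot"])
for n in ("scene","top"):
    c=robot.camera(n); P,u,v=pts(c); I=c["image"][v,u].astype(int)
    t=T.inv().apply(P-o["position"])*1000
    y=(I[:,0]>70)&(I[:,1]>65)&(I[:,2]<.45*I[:,0])&(abs(t)<95).all(1)&(t[:,2]>30)
    print(n,y.sum(),t[y].min(0),t[y].max(0))
    k=y&(t[:,2]>68)
    if k.sum()>30:
        A=np.c_[t[k][:,:2],np.ones(k.sum())]; print("plane",np.linalg.lstsq(A,t[k][:,2],rcond=None)[0])
        print(cv2.minAreaRect(t[k][:,:2].astype(np.float32)))
    if n=="scene": cv2.imwrite("pics/s2.png",cv2.resize(c["image"][130:280,150:350,::-1],(800,600)))
```

```text
[ 0.88558245  1.25613568 -0.81066371] [ 0.03975298  0.01842898 -0.10025259] [ 0.55238586 -0.11055306  0.17626903] [-3.95872111e-01  6.06993468e-01  1.68870882e+00  2.38419016e-05
  8.48673200e-01  9.06560582e-01]
scene 369 [-47.61679482 -33.14217966  42.41100405] [51.23149597 30.50059134 79.52054787]
plane [-1.72251478e-03  1.53300144e-02  7.51524200e+01]
((1.8736152648925781, -1.45721435546875), (98.8902587890625, 63.409263610839844), 0.40047523379325867)
top 65 [-45.69651157 -11.33801245  71.21808321] [54.17400375 27.0806856  78.83942554]
plane [5.09051126e-03 5.40425204e-03 7.46633948e+01]
((2.787952423095703, 13.525781631469727), (103.34877014160156, 27.794580459594727), 12.707229614257812)
```

View pics/s2.png

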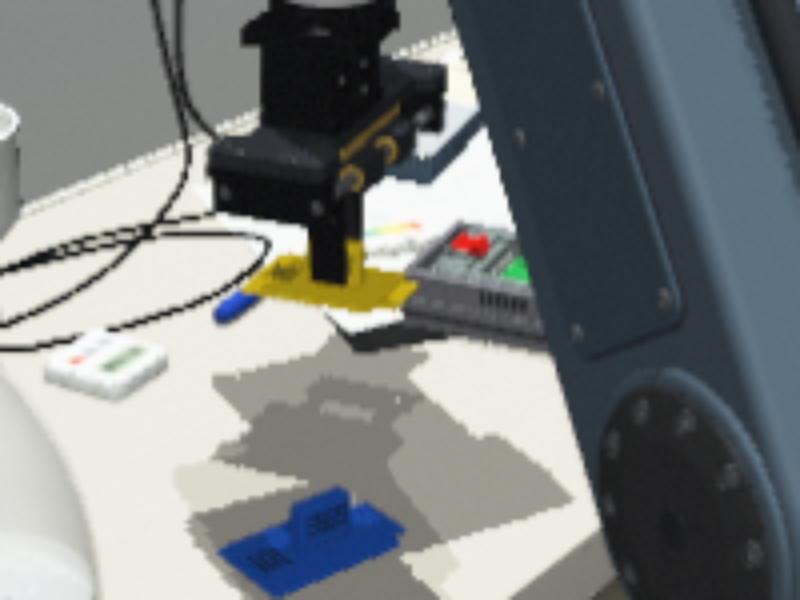

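The cover is held straight and level; plate tilt is under 1°, with the tongue tip at about tool (-46.5, 0, 77). Next I'll plan the tilted pose over the slot.

```bash
cat >> h.py <<'E'
TIP=np.array([-.0465,0,.0768])
def pose(tipx,tipz,th,y=0.):
    t=np.radians(th); M=np.c_[[np.cos(t),0,np.sin(t)],[0,-1,0],[np.sin(t),0,-np.cos(t)]]
    r=LR*R.from_matrix(M); p=LR.apply(np.array([tipx,y,tipz])/1000)+np.r_[LOG,0]-r.apply(TIP); return p,r
def where(o=None):
    o=o or robot.get_obs(); r=R.from_quat(o["tool_rot"])
    a=(LR.inv()*r).as_matrix(); print("tip log mm",tolog(o["position"]+r.apply(TIP)).round(1),"tilt",np.degrees(np.arctan2(a[2,0],a[0,0])).round(2),"yaw",np.degrees(np.arctan2(a[1,0],a[0,0])).round(2),"roll",np.degrees(a[2,1]).round(2),"F log",LR.inv().apply(o["ft_force"]).round(1),"M",LR.inv().apply(o["moment"]).round(2))
E
python3 - <<'E'
from h import *
where(); plan(*pose(-34,85,16))
E
```

```text
tip log mm [[ 14.2 191.1  99.7]] tilt -0.1 yaw 1.87 roll -0.08 F log [-0.3  0.8 -0.7] M [0.01 0.03 0.  ]
total shift(tool) [-77.6 190.1   4.7] turn [-0.34 16.1   1.85] rows>= 3.8
```

send_rows --deltas "-10 24 0 0 0 0 0;-13 32 1 0 0 0 0;-13 32 1 0 0 0 0;-13 32 1 0 0 0 0;-13 32 1 0 0 0 0;-10 25 0.7 0 0 0 0;-5.6 13 0 0 0 1.85 0;0 0 0 0 8 0 0;0 0 0 -0.3 8.1 0 0;0 0 0 0 0 0 0"

```text
time: 5.58
position: [0.5269, -0.314, 0.172]
tool_rot: [0.984, 0.115, 0.138, -0.015]
ft_force: [-0.4, -0.4, -0.4]
grip_width: 0.0119
grip_force: 25.0
```

Run:
```python
from h import *
where(); plan(*pose(-34,50,16))
o=robot.get_obs(); T=R.from_quat(o["tool_rot"])
for n in ("top","scene"):
    c=robot.camera(n); P,u,v=pts(c); I=c["image"][v,u].astype(int); L=tolog(P)
    t=T.inv().apply(P-o["position"])*1000
    y=(I[:,0]>70)&(I[:,1]>65)&(I[:,2]<.45*I[:,0])&(abs(t)<95).all(1)&(t[:,2]>40)
    if y.sum()>20: print(n,y.sum(),"log",L[y].min(0),L[y].max(0),"tool",t[y].min(0),t[y].max(0))
    k=y&(t[:,2]>68)
    if k.sum()>20: print(cv2.minAreaRect(t[k][:,:2].astype(np.float32)))
    if n=="top": cv2.imwrite("pics/t3.png",cv2.resize(c["image"][140:260,220:380,::-1],(800,600)))
```

```text
tip log mm [[-35.2   0.8  85.4]] tilt 15.95 yaw -0.19 roll 0.08 F log [-0.5 -0.3 -0.4] M [-0.04  0.22  0.03]
total shift(tool) [-8.6  0.8 34.4] turn [ 0.13  0.05 -0.18] rows>= 0.7
top 422 log [  7.02171265 -27.21140011 101.31855472] [ 61.77973913  32.47854616 133.51673448] tool [  6.5568626  -31.98093753  42.58870372] [54.76377546 27.69443783 79.87640997]
((33.77143859863281, -2.383586883544922), (41.897274017333984, 59.70481491088867), 1.0928959846496582)
scene 180 log [ -7.53239599 -29.0853127   95.81652704] [ 60.46410779  31.9046154  131.12735244] tool [-16.97864063 -31.25198591  47.11348111] [52.77882441 29.57460647 78.39075479]
((17.143367767333984, -0.6753387451171875), (70.51447296142578, 59.50498962402344), 2.3315787315368652)
```

View pics/t3.png

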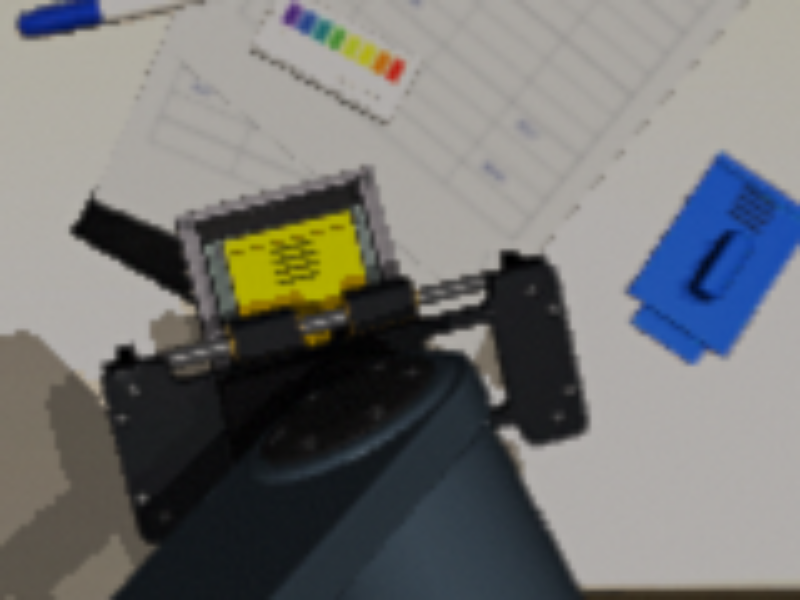

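The tilted cover is centred over the compartment, within about 2 mm in y. Lowering now.

send_rows --deltas "-2.9 0.8 11.5 0 0 0 0;-2.9 0.8 11.5 0 0 0 0;-2.8 0 11.4 0 0 -0.2 0;0 0 0 0 0 0 0;0 0 0 0 0 0 0"

```text
time: 6.3
position: [0.5304, -0.3161, 0.1373]
tool_rot: [0.983, 0.118, 0.139, -0.014]
ft_force: [-0.1, -1.0, -1.3]
grip_width: 0.0116
grip_force: 25.0
```

Run:
```python
from h import *
where(); plan(*pose(-34,44,16))
o=robot.get_obs(); T=R.from_quat(o["tool_rot"])
c=robot.camera("top"); P,u,v=pts(c); I=c["image"][v,u].astype(int); L=tolog(P)
t=T.inv().apply(P-o["position"])*1000
y=(I[:,0]>70)&(I[:,1]>65)&(I[:,2]<.45*I[:,0])&(abs(t)<95).all(1)&(t[:,2]>68)
print("log y",np.percentile(L[y][:,1],[1,50,99]),"x",L[y][:,0].max())
A=np.c_[L[y][:,:2],np.ones(y.sum())]; print("plane",np.linalg.lstsq(A,L[y][:,2],rcond=None)[0])
```

```text
tip log mm [[-32.1  -2.6  50.6]] tilt 16.09 yaw 0.25 roll 0.34 F log [-0.3 -1.  -1.3] M [ 0.    0.22 -0.03]
total shift(tool) [-3.5 -2.   5.8] turn [ 0.28 -0.09  0.24] rows>= 0.1
log y [-29.15849164  -0.67665399  29.67191201] x 64.64250805819476
plane [ 2.41785871e-01 -3.49676537e-03  6.46529919e+01]
```

send_rows --deltas "-1.7 0 3 0 0 0 0;-0.8 0 2.8 0 0 0 0;0 0 0 0 0 0 0"

```text
time: 6.72
position: [0.5294, -0.3162, 0.131]
tool_rot: [0.983, 0.118, 0.139, -0.014]
ft_force: [-0.2, -0.2, 0.6]
grip_width: 0.0117
grip_force: 25.0
```

Run:
```python
from h import *
for i in range(4): robot.camera("top"); where()
```

```text
tip log mm [[-33.   -2.5  44.4]] tilt 16.09 yaw 0.25 roll 0.34 F log [ 0.3  0.7 -1.8] M [0.01 0.22 0.01]
tip log mm [[-32.9  -2.6  44.5]] tilt 16.1 yaw 0.25 roll 0.35 F log [-0.6 -0.2  0.2] M [-0.01  0.19 -0.06]
tip log mm [[-32.9  -2.7  44.5]] tilt 16.1 yaw 0.26 roll 0.36 F log [ 0.3  0.2 -0.3] M [-0.02  0.21  0.01]
tip log mm [[-32.9  -2.7  44.6]] tilt 16.1 yaw 0.26 roll 0.36 F log [-0.4 -0.1 -0.6] M [0.01 0.23 0.03]
```

send_rows --deltas "-0.3 -0.5 1.1 0 0 0 0;-2.9 0 -0.8 0 0 0 0;-2.9 0 -0.8 0 0 0 0;-2.9 0 -0.8 0 0 0 0;0 0 0 0 0 0 0"

```text
time: 7.55
position: [0.5204, -0.318, 0.1299]
tool_rot: [0.983, 0.118, 0.139, -0.014]
ft_force: [0.3, -0.9, -0.9]
grip_width: 0.0116
grip_force: 25.0
```

Run:
```python
from h import *
for i in range(2): robot.camera("top"); where()
```

```text
tip log mm [[-42.1  -2.2  43.3]] tilt 16.1 yaw 0.24 roll 0.35 F log [-0.5 -0.2 -1.7] M [0.04 0.28 0.04]
tip log mm [[-42.   -2.2  43.3]] tilt 16.1 yaw 0.24 roll 0.35 F log [ 0.1 -0.1 -1.3] M [-0.01  0.15  0.  ]
```

send_rows --deltas "-1.4 0 -0.4 0 0 0 0;-1.4 0 -0.2 0 0 0 0;-1.4 0 -0.4 0 0 0 0;0 0 0 0 0 0 0"

```text
time: 8.15
position: [0.5164, -0.319, 0.1297]
tool_rot: [0.983, 0.118, 0.139, -0.014]
ft_force: [-0.5, -0.2, -1.1]
grip_width: 0.0117
grip_force: 25.0
```

Run:
```python
from h import *
for i in range(2): robot.camera("top"); where()
```

```text
tip log mm [[-46.3  -2.1  43. ]] tilt 16.1 yaw 0.24 roll 0.34 F log [-1.1 -0.3 -0.6] M [ 0.02  0.21 -0.  ]
tip log mm [[-46.3  -2.2  43. ]] tilt 16.1 yaw 0.25 roll 0.35 F log [ 0.1 -1.1 -1.1] M [-0.02  0.18  0.05]
```

send_rows --deltas "-1 0 0.1 0 0 0 0;-1 0 0.1 0 0 0 0;-1 0 0.1 0 0 0 0;-1 0 0 0 0 0 0;0 0 0 0 0 0 0"

```text
time: 8.88
position: [0.5128, -0.3199, 0.1283]
tool_rot: [0.983, 0.118, 0.139, -0.014]
ft_force: [0.1, 0.1, 0.2]
grip_width: 0.0117
grip_force: 25.0
```

Run:
```python
from h import *
for i in range(3): robot.camera("top"); where()
```

```text
tip log mm [[-50.1  -2.2  41.6]] tilt 16.1 yaw 0.25 roll 0.35 F log [ 0.   0.4 -1.7] M [0.07 0.2  0.03]
tip log mm [[-50.   -2.2  41.6]] tilt 16.1 yaw 0.25 roll 0.35 F log [ 0.   0.  -0.5] M [0.02 0.22 0.01]
tip log mm [[-50.   -2.2  41.6]] tilt 16.1 yaw 0.25 roll 0.35 F log [-0.1  0.5 -0.7] M [ 0.01  0.22 -0.07]
```

send_rows --deltas "-1 0 0 0 0 0 0;-1 0 0 0 0 0 0;-1 0 -0.1 0 0 0 0;0 0 0 0 0 0 0"

```text
time: 9.52
position: [0.5099, -0.3206, 0.1275]
tool_rot: [0.983, 0.118, 0.139, -0.014]
ft_force: [0.2, 0.4, -0.7]
grip_width: 0.012
grip_force: 25.0
```

Run:
```python
from h import *
for i in range(3): robot.camera("top"); where()
```

```text
tip log mm [[-53.   -2.2  40.9]] tilt 16.1 yaw 0.25 roll 0.34 F log [-0.3  0.1 -0.7] M [0.01 0.16 0.04]
tip log mm [[-52.9  -2.2  40.9]] tilt 16.1 yaw 0.25 roll 0.35 F log [-0.2 -0.5 -0.3] M [ 0.03  0.21 -0.07]
tip log mm [[-52.9  -2.2  40.9]] tilt 16.1 yaw 0.26 roll 0.35 F log [ 0.2 -0.2 -1.1] M [ 0.03  0.19 -0.04]
```

Still free, and the numbers fit the slot. I'll feel for the back wall in small steps along log -x.

send_rows --deltas "-1 0 -0.2 0 0 0 0;0 0 0 0 0 0 0;-1 0 -0.2 0 0 0 0;0 0 0 0 0 0 0"

```text
time: 10.18
position: [0.508, -0.321, 0.1274]
tool_rot: [0.983, 0.118, 0.139, -0.014]
ft_force: [0.3, 0.4, -0.3]
grip_width: 0.0117
grip_force: 25.0
```

send_rows --deltas "-0.8 0 -0.2 0 0 0 0;0 0 0 0 0 0 0"

```text
time: 10.42
position: [0.5072, -0.3212, 0.1274]
tool_rot: [0.983, 0.118, 0.139, -0.014]
ft_force: [-0.2, -0.2, -0.3]
grip_width: 0.0115
grip_force: 25.0
```

send_rows --deltas "-0.8 0 -0.2 0 0 0 0;0 0 0 0 0 0 0"

```text
time: 10.68
position: [0.5064, -0.3214, 0.1273]
tool_rot: [0.983, 0.118, 0.139, -0.014]
ft_force: [0.2, -0.4, -0.7]
grip_width: 0.0117
grip_force: 25.0
```

Run:
```python
from h import *
for i in range(3): robot.camera("top"); where()
```

```text
tip log mm [[-56.6  -2.2  40.6]] tilt 16.1 yaw 0.25 roll 0.34 F log [-0.1  0.6 -1.2] M [0.06 0.22 0.06]
tip log mm [[-56.6  -2.2  40.7]] tilt 16.1 yaw 0.25 roll 0.35 F log [ 0.8  0.  -0.8] M [-0.03  0.25 -0.03]
tip log mm [[-56.6  -2.2  40.6]] tilt 16.1 yaw 0.25 roll 0.35 F log [-0.  -0.5 -0.3] M [0.02 0.25 0.  ]
```

send_rows --deltas "-0.8 0 -0.2 0 0 0 0;0 0 0 0 0 0 0"

```text
time: 11.08
position: [0.506, -0.3216, 0.1274]
tool_rot: [0.983, 0.118, 0.14, -0.014]
ft_force: [1.4, -0.1, -1.7]
grip_width: 0.012
grip_force: 25.0
```

send_rows --deltas "-0.8 0 -0.2 0 0 0 0;0 0 0 0 0 0 0"

```text
time: 11.32
position: [0.5057, -0.3217, 0.1275]
tool_rot: [0.983, 0.118, 0.14, -0.014]
ft_force: [4.6, 2.4, -1.4]
grip_width: 0.0115
grip_force: 25.0
```

Run:
```python
from h import *
for i in range(2): c=robot.camera("top"); where()
cv2.imwrite("pics/t4.png",cv2.resize(c["image"][150:270,220:380,::-1],(800,600)))
```

```text
tip log mm [[-57.2  -2.3  40.8]] tilt 16.19 yaw 0.22 roll 0.36 F log [ 4.9 -0.4 -1.2] M [ 0.1  -0.81  0.01]
tip log mm [[-57.2  -2.3  40.8]] tilt 16.19 yaw 0.22 roll 0.37 F log [ 4.   1.2 -1.5] M [ 0.13 -0.73  0.  ]
```

View pics/t4.png

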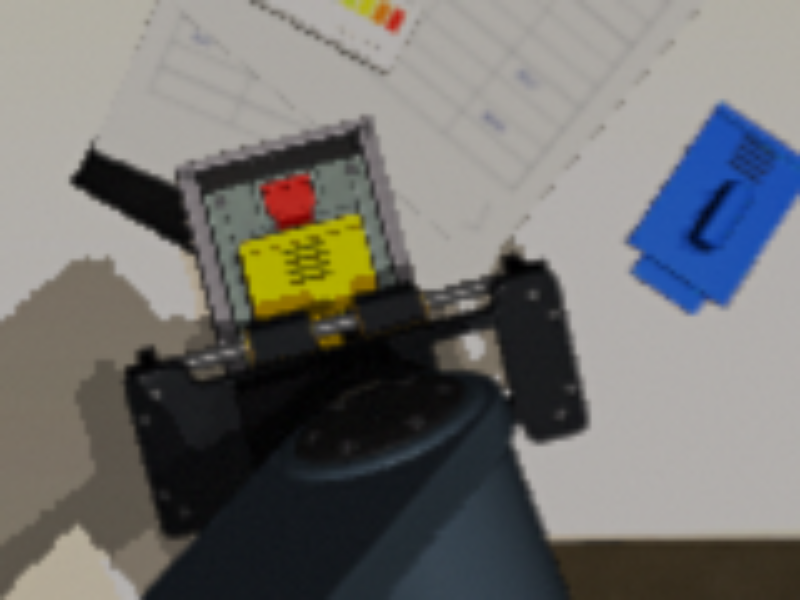

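Contact at tip x ≈ -57 with about 4.5 N, so the tongue is home against the back wall; the picture shows the cover inside the tray with its rear edge clear of the catch. I'll ease off half a millimetre and pivot about the tip to about 6°.

send_rows --deltas "0.6 0 0.1 0 0 0 0;2.7 0 1.45 0 -2 0 0;2.7 0 1.45 0 -2 0 0;2.7 0 1.45 0 -2 0 0;0 0 0 0 0 0 0"

```text
time: 12.05
position: [0.5146, -0.3196, 0.1251]
tool_rot: [0.989, 0.119, 0.088, -0.007]
ft_force: [2.6, 0.5, -1.1]
grip_width: 0.0119
grip_force: 25.0
```

Run:
```python
from h import *
for i in range(2): c=robot.camera("top"); where()
```

```text
tip log mm [[-57.3  -2.5  41.4]] tilt 10.15 yaw 0.25 roll 0.4 F log [ 3.4  0.3 -1.1] M [ 0.   -0.5  -0.04]
tip log mm [[-57.3  -2.5  41.4]] tilt 10.17 yaw 0.2 roll 0.39 F log [ 4.3  0.1 -0.8] M [ 0.04 -0.6  -0.05]
```

send_rows --deltas "2.9 0 1.45 0 -2 0 0;2.8 0 1.5 0 -2 0 0;0 0 0 0 0 0 0"

```text
time: 12.52
position: [0.5201, -0.3183, 0.1231]
tool_rot: [0.991, 0.119, 0.053, -0.003]
ft_force: [1.4, 0.2, 0.1]
grip_width: 0.012
grip_force: 25.0
```

Run:
```python
from h import *
for i in range(2): c=robot.camera("top"); where()
```

```text
tip log mm [[-57.4  -2.3  41.8]] tilt 6.15 yaw 0.19 roll 0.36 F log [ 3.6 -0.1 -1.1] M [ 0.02 -0.42 -0.07]
tip log mm [[-57.4  -2.4  41.8]] tilt 6.17 yaw 0.16 roll 0.36 F log [ 2.9  0.1 -1.2] M [-0.04 -0.51 -0.01]
```

send_rows --deltas "2.7 0 1.6 0 -2 0 0;0 0 0 0 0 0 0"

```text
time: 12.88
position: [0.5227, -0.3177, 0.122]
tool_rot: [0.992, 0.119, 0.036, -0.001]
ft_force: [2.0, 0.6, 0.9]
grip_width: 0.0115
grip_force: 25.0
```

send_rows --deltas "1.35 0 0.8 0 -1 0 0;0 0 0 0 0 0 0"

```text
time: 13.12
position: [0.5241, -0.3174, 0.1212]
tool_rot: [0.993, 0.119, 0.027, 0.0]
ft_force: [1.9, -0.4, 1.5]
grip_width: 0.0116
grip_force: 25.0
```

Run:
```python
from h import *
for i in range(2): c=robot.camera("top"); where()
o=robot.get_obs();P,u,v=pts(c); I=c["image"][v,u].astype(int); L=tolog(P)
y=(I[:,0]>70)&(I[:,1]>65)&(I[:,2]<.45*I[:,0])&(abs(L[:,0])<80)&(abs(L[:,1])<40)&(L[:,2]<60)
print("xmax",np.percentile(L[y],[1,99],axis=0).round(1)); A=np.c_[L[y][:,:2],np.ones(y.sum())]; print("plane",np.linalg.lstsq(A,L[y][:,2],rcond=None)[0])
red=(abs(L[:,1])<14)&(I[:,0]>80)&(I[:,1]<55)&(I[:,2]<60)&(abs(L[:,0])<90)
print("red",L[red].min(0),L[red].max(0))
```

```text
tip log mm [[-57.4  -2.4  42. ]] tilt 3.1 yaw 0.18 roll 0.37 F log [ 2.3 -0.1  1.1] M [-0.07 -0.24 -0.08]
tip log mm [[-57.4  -2.4  42. ]] tilt 3.11 yaw 0.18 roll 0.37 F log [ 1.5 -0.3  1. ] M [-0.13 -0.25 -0.  ]
xmax [[38.4 22.4 46.3]
 [42.8 29.7 50.5]]
plane [ 0.62469684 -0.22619593 28.8282341 ]
red [ 50.06748572 -11.48112959  43.10465405] [67.4354412  11.84712708 55.230935  ]
```

send_rows --deltas "1.35 0 0.8 0 -1 0 0;0 0 0 0 0 0 0"

```text
time: 13.48
position: [0.5255, -0.317, 0.1203]
tool_rot: [0.993, 0.119, 0.018, 0.001]
ft_force: [0.6, 0.0, 1.2]
grip_width: 0.0119
grip_force: 25.0
```

send_rows --deltas "1.35 0 0.8 0 -1 0 0;0 0 0 0 0 0 0"

```text
time: 13.72
position: [0.5269, -0.3166, 0.1197]
tool_rot: [0.993, 0.119, 0.01, 0.002]
ft_force: [0.7, -0.3, 2.5]
grip_width: 0.0119
grip_force: 25.0
```

Run:
```python
from h import *
for i in range(2): c=robot.camera("top"); where()
cv2.imwrite("pics/t5.png",cv2.resize(c["image"][160:250,230:350,::-1],(800,600)))
```

```text
tip log mm [[-57.2  -2.4  42.1]] tilt 1.08 yaw 0.2 roll 0.37 F log [ 0.1 -0.5  2.7] M [-0.08 -0.02  0.06]
tip log mm [[-57.3  -2.3  42.1]] tilt 1.09 yaw 0.18 roll 0.36 F log [ 0.1 -1.1  2.6] M [-0.08 -0.02  0.01]
```

View pics/t5.png

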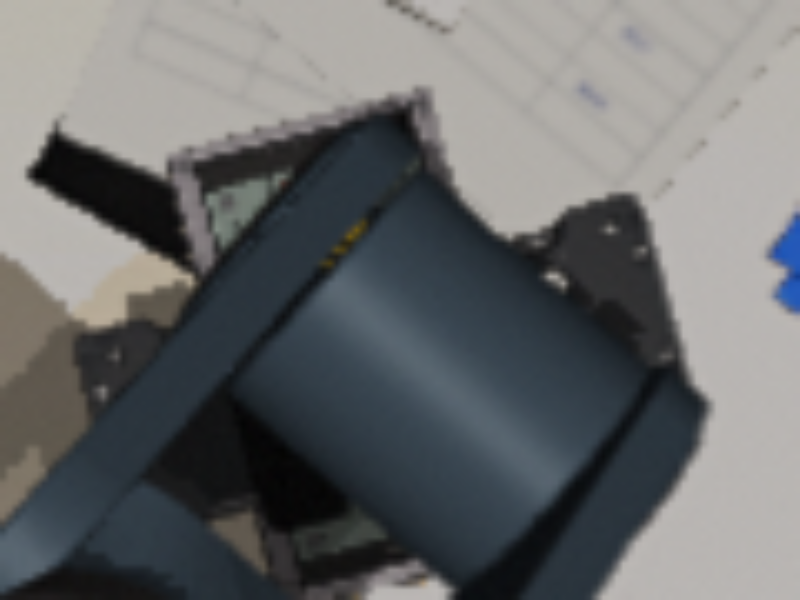

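The arm hides the view now. I'll finish the rotation, release, rise and look.

send_rows --deltas "1.2 0 0.7 0 -1 0 0;0 0 0 0 0 0 0"

```text
time: 14.08
position: [0.5282, -0.3163, 0.1192]
tool_rot: [0.993, 0.119, 0.001, 0.003]
ft_force: [-0.2, -0.2, 4.7]
grip_width: 0.0115
grip_force: 25.0
```

send_rows --deltas "0 0 0 0 0 0 0.35;0 0 0 0 0 0 0.35;0 0 0 0 0 0 0.35;0 0 0 0 0 0 0.35"

```text
time: 14.58
position: [0.5278, -0.3161, 0.1187]
tool_rot: [0.993, 0.119, 0.001, 0.003]
ft_force: [0.4, -0.7, -0.2]
grip_width: 0.0301
grip_force: 0.0
```

send_rows --deltas "0 0 -5 0 0 0 0.35;0 0 -20 0 0 0 0.35;0 0 -40 0 0 0 0.35;-60 0 -40 0 0 0 0.35;-60 0 -20 0 0 0 0.2;0 0 0 0 0 0 0;0 0 0 0 0 0 0"

```text
time: 15.45
position: [0.4198, -0.3422, 0.2386]
tool_rot: [0.993, 0.118, 0.002, 0.003]
ft_force: [-0.9, -0.5, -0.2]
grip_width: 0.0082
grip_force: 0.0
```

Run:
```python
from h import *
c=robot.camera("top"); where()
P,u,v=pts(c); I=c["image"][v,u].astype(int); L=tolog(P)
y=(I[:,0]>70)&(I[:,1]>65)&(I[:,2]<.45*I[:,0])&(abs(L[:,0])<80)&(abs(L[:,1])<40)&(L[:,2]<62)
f=y&(L[:,2]<56)
print(y.sum(),np.percentile(L[y],[1,99],axis=0).round(1))
A=np.c_[L[f][:,:2],np.ones(f.sum())]; print("plane",np.linalg.lstsq(A,L[f][:,2],rcond=None)[0])
red=(abs(L[:,1])<14)&(I[:,0]>80)&(I[:,1]<55)&(I[:,2]<60)&(abs(L[:,0])<90)
print("red",L[red].min(0),L[red].max(0),L[red].mean(0))
cv2.imwrite("pics/t6.png",cv2.resize(c["image"][160:250,230:350,::-1],(800,600)))
```

```text
tip log mm [[-168.2   -2.   161.3]] tilt 0.14 yaw 0.16 roll 0.37 F log [ 0.7  0.1 -0.4] M [-0.03  0.    0.03]
841 [[-46.9 -29.   40.2]
 [ 41.9  30.   50.4]]
plane [-6.32070213e-03 -5.35639180e-04  4.53239995e+01]
red [ 42.02931812 -11.3629397   39.70200839] [66.11535516 12.12343811 56.64756498] [54.22172889  0.36526078 51.0813892 ]
```

View pics/t6.png

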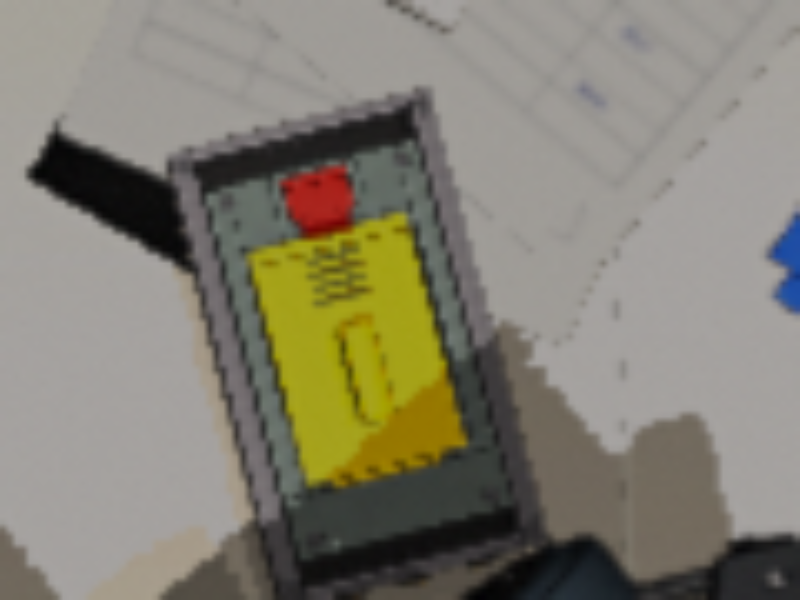

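The cover is flat: plane at z 45.3 mm with slope -0.006. The catch nose sits over the rear step at its rest position (mean shift 0.4 mm), and the gripper is clear. Handing in.

```bash
python3 -c "
from rig import robot
print(robot.hand_in())"
```

```text
the job is handed in; nothing more can be done
None
```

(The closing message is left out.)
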